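# Get the recipe tin open in front of the cartons

## Robot

A 6-joint arm with a two-finger parallel gripper is mounted at the origin on a cart in front of the work surface, level with it; the furniture and walls round the work are solid. World frame = base frame: x ahead of the robot, y to its left, z up, the work surface at z = 0. Lengths are in mm, angles in rad, forces in N, time in s.
With the tool pointing down it reaches from about 300 to 775 mm from the base axis. Payload 14.6 kg.
Tool frame: the origin (TCP) lies midway between the tips of the shut fingers; the grasp point (between the pads) lies 19 mm behind it; z points along the fingers, y is the direction in which the jaws open and shut (so a half turn about z gives the same grasp; the last joint's range is limited). The gripper opens to 94 mm and grips with 3 to 60 N. Pads are 16 mm wide; open, the fingers measure 119 mm over their backs; the gripper's body (75 mm by 177 mm) begins 78 mm behind the grasp point.
Start: joints at [-1.252, 0.3, 1.521, -0, 1.321, -0.067], TCP at [206.958, -509.566, 205.446] pointing down, gripper open.
Joint ranges: [-3.03, 3.03], [-0.79, 2.21], [0.23, 2.52], [-1.04, 4.18], [0, 3.07], [-2.55, 2.55]. Speed limits (rad/s): [2.22, 2.22, 2.57, 3.14, 3.14, 3.14].

## Interface

Orientations are given as [roll, pitch, yaw] about the fixed x, y, z axes, in that order (R = Rz(yaw) Ry(pitch) Rx(roll)).
In Python, from cell import manip, camera gives the robot as it stands. The module is installed in compiled form; this text tells all that it offers.
- The arm moves only by the tool jog_arm, never from a script. Its argument "commands" is a list of rows, each a list of 7 numbers: the shift along the world's x, y, z in units of 1 m (1.0 is 1 m), then the turn, a rotation vector about the world's x, y, z in units of 120 degrees (1.0 is 120 degrees), then the opening, from 0 (shut) to 1 (fully open). In form: [[x, y, z, ax, ay, az, grip], ...]. A call has exactly 10 rows; each row is the pose to reach, as a shift and turn from the pose commanded when the call began; what a row does not reach only later rows make up. A row lasts 1/8 s, in which the tool goes at most 62.5 mm and 10.7 degrees, less where a joint would pass 70% of its speed; a pose out of reach is approached as far as the arm can. A call with a number of a shift or a turn outside -1 to 1 is refused whole. A call with a gripper value outside its range is refused whole. The fingers move at their own pace and stop on an object; "grip_force" is the grip in N (left out, the last holds). Time passes only in rows, so rows that repeat a pose let the fingers close, or fill a call up. It gives the time, the measured TCP pose, the force and the opening at its end, in the units of the state.
- manip.read_state(): the state, without advancing time (a new reading comes with each control period).
- camera(name): name is "scene" or "side" or "wrist"; returns a dict with "pixels" (420x560x3 uint8, blue, green, red), "vertical_fov" (degrees; the focal length in pixels is half the picture's height over the tangent of half this angle, whatever the lens; pixels are square), "cx", "cy" (the principal point, pixels), "k1" (the pictures are not rectified: a ray, as slopes to the right and down, at radius r is drawn at 1 + k1 r^2 times it, then the intrinsics apply), "rvec" (rotation vector, rad) and "tvec" (3), from world to camera coordinates, as OpenCV has them. Camera axes: x right, y down, z forward; pixel columns grow to the right and rows downward; lengths in mm; the calibration is good to about 2 mm. A picture is of the moment at which its call begins. There is no depth.
- manip.sign_off(): hands the job in, once; it reports no verdict.
The state is a dict: "clock": time; "joints": joint angles; "qd": joint speeds; "effort": joint torques, N m; "eef_pos": TCP position; "eef_rot": TCP orientation; "wrist_force": force on the tool from outside, world axes, zero at the start; "moment": the same for the moment, N m; "finger_gap": finger opening in mm.
Only numpy, scipy, OpenCV 4.12 (cv2) and the standard library are available. Lean on these libraries where they do the work, as an engineer would, in place of code of your own. Each camera call takes 0.05 s, during which the arm holds its last target.

## Task

I need the cards in the green recipe tin, but it stands right in front of the blue carton, so its lid cannot tip back far enough to stay open. With the fingertips push the shut tin sideways along the worktop (the orange carton beside the blue one stands in the way on one side, so go the other way) to where it stands clear of both cartons with nothing close behind its lid; then lift the lid by its front rim with a fingertip, not by its knob, and push it over past upright, so that it falls back onto its hinge stop and stays open by its own weight. Do not pick up or tip the tin, and leave both cartons, the mug, the egg cup and the timer where they are.

Things in the scene. Friction and masses are not known exactly. Their poses are not given: they have to be found in the camera images.
- recipe_tin: Green sheet-metal recipe tin, loose, about 0.9 kg, 86 (x) x 130 (y) x 72 mm to the top of the lid. Origin: centre of the underside. Its -x side is the front (towards the robot), +x the hinge side, y its length, z up. Front face at x = -41 mm, ends at y = +-63 mm (lid +-65 mm), rim at z = 70 mm. Slides at roughly 4 to 7 N, and tips back if its top edge is pushed as hard as that.
- recipe_tin_rt_lid (a joint): Lid angle in rad: 0 = shut, 1.57 = upright, 2.0 = hinge stop, leaning 25 degrees back. Loose hinge with little friction: the lid (about 0.1 kg) falls shut from below 1.58 and falls back to the stop from above it. The hinge line runs along the tin's y at x = +42 mm, z = 71 mm in the tin's frame.
- lid_rim (a point): Middle of the lower edge of the lid's front rim; moves with the lid. With the lid shut it lies at x = -43.6 mm, z = 58 mm in the tin's frame. The lid is a 2 mm plate, 85 x 130 mm, with a rim turned down 13 mm at the front and both ends; the front rim stands 3 mm proud of the tin's front face, so a fingertip drawn up the front face catches under it. Axes as the tin's when shut.
- lid_knob: The brass knob on the lid, 12 mm across and 13 mm high; this is its middle, 62 mm in front of the hinge line when shut. It moves with the lid. Not to be gripped or pulled.
- starch_carton: Blue upright food carton, 60 (x) x 152 (y) x 200 mm high, loose, about 0.5 kg, close behind the tin (about 4 to 10 mm behind the hinge). Origin: centre of the underside; -x is the broad side that faces the robot and the tin. Must stay where it is.
- soda_carton: Orange upright food carton, 62 (x) x 150 (y) x 225 mm high, loose, about 0.55 kg, beside the blue one, to its left or its right. Origin: centre of the underside; -x faces the robot. Must stay where it is.
- mug: Blue and white mug, 78 mm across, 112 mm over its handle, 92 mm high. Origin: centre of the underside. Must stay where it is.
- egg_cup: White china egg cup, 49 mm across, 50 mm high. Origin: centre of the underside. Must stay where it is.
- timer: Red kitchen timer with a white dial, 68 mm across, 45 mm high. Origin: centre of the underside. Must stay where it is.
Things that resemble listed ones, but are neither listed nor needed, are in the scene too. Leave any purple look-alike of the recipe_tin alone.

How it is judged:
By the outcome, as a careful person would: the job done as asked, in the order asked, and still so for the second after the job is handed in, with the robot touching nothing.
It also fails if it takes over 64 s, if anything falls off the work surface, if the arm or the gripper's body presses on something with over 40 N, if the wrist force passes 120 N, or if a joint passes its speed limit or range.

## Working session

There is one attempt and no reset: what is moved stays moved. The work goes in short steps, Python scripts to look and compute and a tool call to move; the robot and the scene stay as the last step left them, time stands still between calls to the robot, and variables do not carry over. Pictures are saved under pics/ and viewed, and the job is handed in when it is done.

Besides the shell and the picture viewer there is one more tool, called after "Request:" in YAML: its name, and indented under it one key for each argument. jog_arm: Moves the arm, as the interface text tells. Its arguments: {"type":"object","properties":{"commands":{"type":"array","items":{"type":"array","items":{"type":"number"}}},"grip_force":{"type":"number"}},"required":["commands"]}

```bash
mkdir -p pics; python3 - <<'E'
from cell import manip, camera
import cv2
print(manip.read_state())
for n in ["scene","side","wrist"]:
    c=camera(n); cv2.imwrite(f"pics/{n}0.png",c["pixels"]); print(n,{k:v for k,v in c.items() if k!="pixels"})
E
```

```text
{'clock': 0.0, 'joints': array([-1.25158742e+00,  3.00498917e-01,  1.52158059e+00,  1.74681789e-05,
        1.32069211e+00, -6.66058729e-02]), 'qd': array([-0.00074864, -0.00033837,  0.00054784, -0.00157068, -0.00086847,
        0.00013921]), 'effort': array([-3.66439044e-04, -5.31805944e+01, -3.52734554e+01,  7.08100456e-02,
        2.43931543e-02, -7.52186452e-05]), 'eef_pos': array([ 206.88923952, -509.32291139,  204.87127763]), 'eef_rot': array([-3.14041743e+00, -9.53499415e-05,  3.85810386e-01]), 'wrist_force': array([ 0.18806969, -0.47324257,  0.00454372]), 'moment': array([-0.0369316 ,  0.01940965,  0.00254966]), 'finger_gap': 93.98529864807477}
scene {'vertical_fov': 42.104159808083175, 'cx': 288.83766889261597, 'cy': 209.66831902498862, 'k1': -0.025702392938788468, 'rvec': array([ 1.82328547, -0.93127924,  0.59605088]), 'tvec': array([-258.49346805,  247.11180285, 1478.90597039])}
side {'vertical_fov': 57.39043171013662, 'cx': 276.05245092097067, 'cy': 209.4479650596497, 'k1': -0.045358908819118186, 'rvec': array([ 0.08991223, -2.83656423,  1.30060139]), 'tvec': array([ 543.51540033,   53.06076693, 1311.95844042])}
wrist {'vertical_fov': 60.82190430943022, 'cx': 274.7128839189658, 'cy': 208.16896744084326, 'k1': -0.052512123486245885, 'rvec': array([-2.408536  ,  1.61963273,  0.22718545]), 'tvec': array([-550.27344111,  -28.62462226,  391.93746898])}
```

View pics/scene0.png

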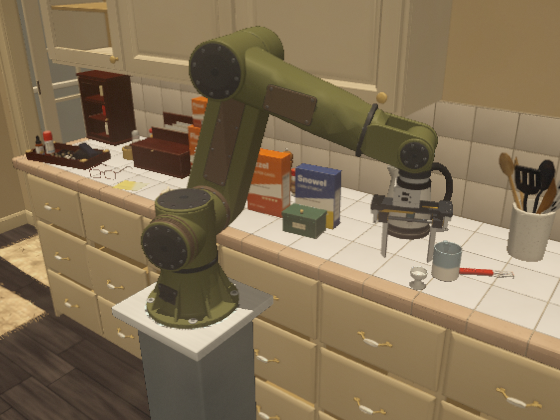

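View pics/side0.png

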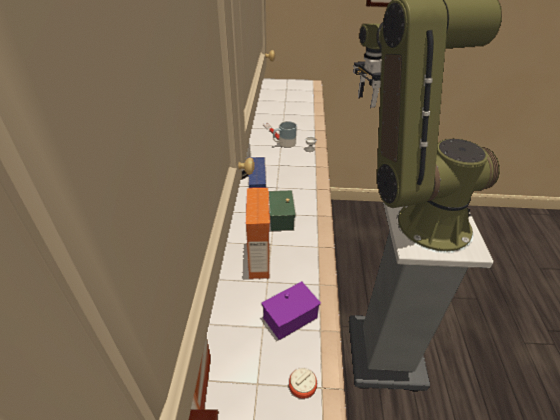

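View pics/wrist0.png

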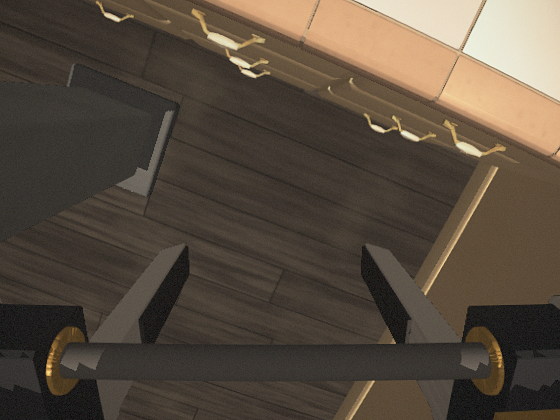

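The scene view shows the green tin at about (305,221) in front of the blue carton (318,195). The orange carton (270,182) is to its left (+y), and the mug (446,262) and egg cup (419,276) are to the right. The side view shows the tin at (282,210), with the purple look-alike and the timer further away. So the push goes towards -y.

```bash
cat > h.py <<'E'
import numpy as np, cv2
from cell import manip, camera
def KD(c):
    f=210/np.tan(np.radians(c["vertical_fov"]/2))
    return np.array([[f,0,c["cx"]],[0,f,c["cy"]],[0,0,1]]), np.array([c["k1"],0,0,0])
def ray(c,uv):
    K,D=KD(c); p=cv2.undistortPoints(np.array(uv,float).reshape(-1,1,2),K,D).reshape(-1,2)
    R=cv2.Rodrigues(c["rvec"])[0]
    d=np.c_[p,np.ones(len(p))]@R; return -R.T@c["tvec"], d
def onz(c,uv,z):
    o,d=ray(c,uv); return o+d*((z-o[2])/d[:,2])[:,None]
def proj(c,P):
    K,D=KD(c); return cv2.projectPoints(np.array(P,float).reshape(-1,1,3),c["rvec"],c["tvec"],K,D)[0].reshape(-1,2)
def tri(c1,u1,c2,u2):
    o1,d1=ray(c1,u1);o2,d2=ray(c2,u2);d1=d1[0]/np.linalg.norm(d1);d2=d2[0]/np.linalg.norm(d2)
    s=np.linalg.lstsq(np.c_[d1,-d2],o2-o1,rcond=None)[0]
    a=o1+s[0]*d1;b=o2+s[1]*d2; return (a+b)/2,np.linalg.norm(a-b)
def crop(c,x0,y0,x1,y1,s,fn): cv2.imwrite(fn,cv2.resize(c["pixels"][y0:y1,x0:x1],None,fx=s,fy=s,interpolation=cv2.INTER_CUBIC))
E
python3 - <<'E'
from h import *
a=camera("scene");b=camera("side")
crop(a,230,140,370,245,5,"pics/s1.png"); crop(b,230,140,350,250,5,"pics/d1.png"); crop(a,380,200,540,300,5,"pics/s2.png")
E
```

```text
(no output)
```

View pics/s1.png

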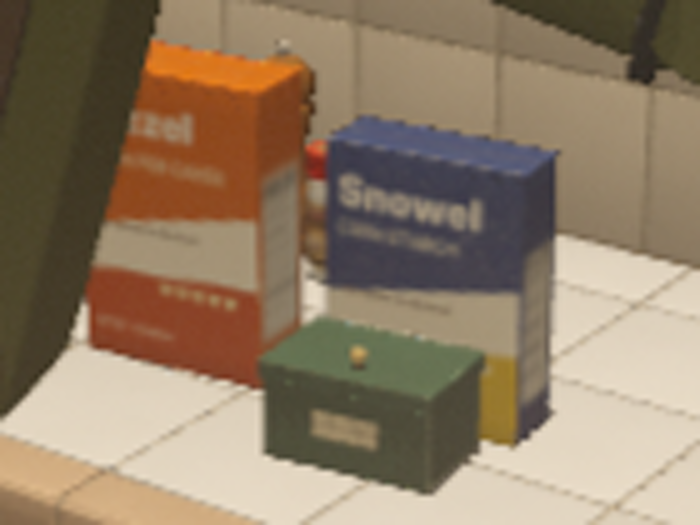

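View pics/d1.png

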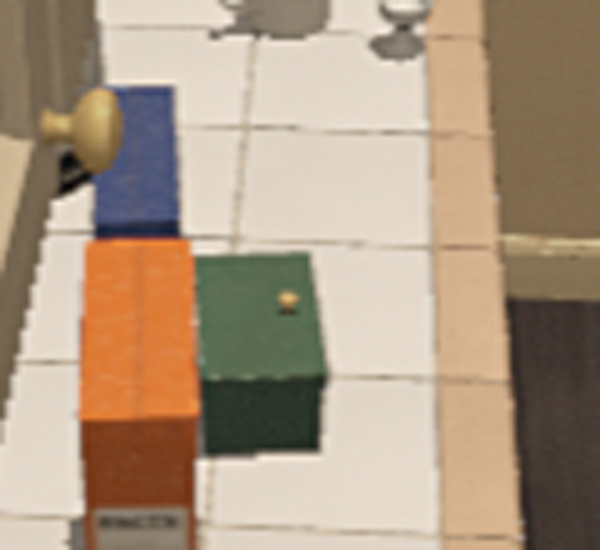

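View pics/s2.png

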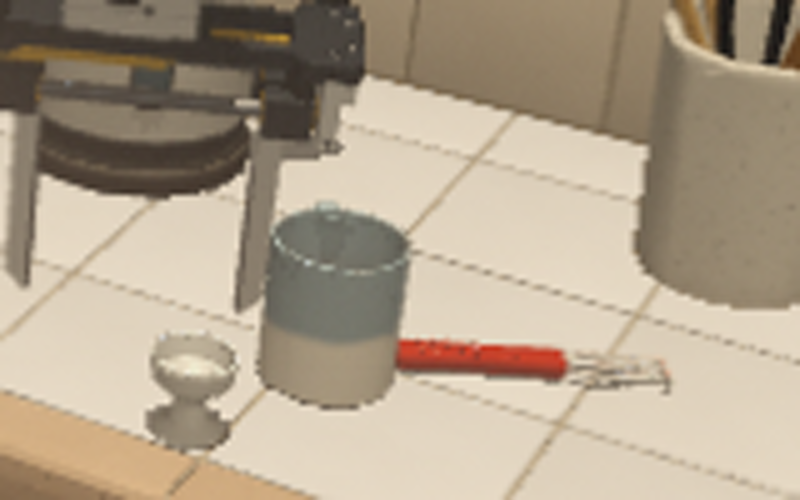

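The crops are clear enough. In the scene crop the lid corners are at about (262,362), (432,400), (485,354) and (320,318). In the side crop the front corners are at (327,377) and (310,254). Next I cast these onto z=72 and triangulate.

```bash
python3 - <<'E'
from h import *
np.set_printoptions(precision=1,suppress=True)
a=camera("scene");b=camera("side")
S=lambda x,y:(230+(x+.5)/5-.5,140+(y+.5)/5-.5)
D=S
S2=lambda x,y:(380+(x+.5)/5-.5,200+(y+.5)/5-.5)
print("lid scene FL FR BR BL\n",onz(a,[S(262,362),S(432,400),S(485,354),S(320,318)],71))
print("lid side FL FR BR BL\n",onz(b,[D(327,377),D(310,254),D(195,254),D(200,381)],71))
print("tin base scene FL FR BR",onz(a,[S(265,455),S(432,491),S(480,447)],0))
print("knob",tri(a,S(357,355),b,D(288,300)))
print("FL",tri(a,S(262,362),b,D(327,377)),"FR",tri(a,S(432,400),b,D(310,254)))
print("blue base FR BR",onz(a,[S(517,443),S(550,412)],0)); print("blue top",onz(a,[S(328,133),S(526,175),S(555,152)],200), onz(b,[D(175,88),D(180,222)],200))
print("orange base",onz(a,[S(90,346),S(258,383)],0),"top",onz(b,[D(82,418),D(197,418),D(190,240),D(90,240)],225))
print("mug base L,R,bottom",onz(a,[S2(260,375),S2(328,407),S2(395,385)],0)); print("mug top",onz(a,[S2(270,235),S2(410,250)],92))
print("egg",onz(a,[S2(146,420),S2(230,428),S2(190,450)],0))
print("mug side base", onz(b,[D(240,30),D(330,25)],0),"egg side",onz(b,[D(370,45),D(425,45)],0))
print("egg top",onz(a,[S2(194,358)],50), "counter front edge",onz(a,[S2(200,462),S(0,437)],0))
E
```

```text
lid scene FL FR BR BL
 [[479.4  57.   71. ]
 [496.2 -68.6  71. ]
 [577.5 -57.9  71. ]
 [561.9  68.   71. ]]
lid side FL FR BR BL
 [[479.9  61.2  71. ]
 [494.7 -67.4  71. ]
 [574.7 -61.9  71. ]
 [561.5  70.6  71. ]]
tin base scene FL FR BR [[482.1  57.2   0. ]
 [503.9 -65.    0. ]
 [578.  -55.6   0. ]]
knob (array([507.4,  -1.7,  81.8]), np.float64(1.2367485025765776))
FL (array([480.5,  58.6,  69.6]), np.float64(1.6898972245687478)) FR (array([495.2, -68.6,  70.8]), np.float64(1.5334565951573114))
blue base FR BR [[598.1 -73.    0. ]
 [653.6 -65.9   0. ]]
blue top [[582.1  75.8 200. ]
 [591.5 -77.  200. ]
 [640.  -69.9 200. ]] [[587.9 -73.  200. ]
 [572.7  72.8 200. ]]
orange base [[551.7 271.2   0. ]
 [572.4 130.6   0. ]] top [[606.3 275.4 225. ]
 [547.5 271.4 225. ]
 [562.6 122.5 225. ]
 [619.6 126.4 225. ]]
mug base L,R,bottom [[ 505.  -470.5    0. ]
 [ 494.3 -516.4    0. ]
 [ 540.2 -539.2    0. ]]
mug top [[ 504.7 -466.5   92. ]
 [ 533.9 -538.3   92. ]]
egg [[ 420.5 -437.     0. ]
 [ 440.4 -479.5    0. ]
 [ 405.8 -470.5    0. ]]
mug side base [[ 566.6 -477.3    0. ]
 [ 487.2 -491.4    0. ]] egg side [[ 451.5 -460.4    0. ]
 [ 403.3 -463.9    0. ]]
egg top [[ 419.5 -461.7   50. ]] counter front edge [[ 397.6 -480.     0. ]
 [ 397.4  223.2    0. ]]
```

```bash
python3 - <<'E'
from h import *
np.set_printoptions(precision=1,suppress=True)
a=camera("scene");b=camera("side")
S2=lambda x,y:(380+(x+.5)/5-.5,200+(y+.5)/5-.5)
print("kettle",onz(a,[S2(38,165),S2(90,185),S2(150,193),S2(210,182),S2(250,150)],0))
# hypothetical final tin positions
for c in [(535,-170),(535,-200)]:
    print(proj(a,[(c[0]+36+42,c[1]+65,148),(c[0]+78,c[1]-65,148),(c[0]-43,c[1]-65,0),(c[0]-43,c[1]+65,0)]))
crop(b,200,60,340,180,5,"pics/d2.png");crop(a,350,130,470,250,5,"pics/s3.png")
E
```

```text
kettle [[ 676.4 -240.1    0. ]
 [ 669.8 -281.9    0. ]
 [ 682.4 -319.4    0. ]
 [ 720.6 -345.4    0. ]
 [ 781.6 -348.1    0. ]]
[[344.9 189.1]
 [380.  198.1]
 [359.1 253.7]
 [324.2 242.4]]
[[352.8 191.1]
 [388.5 200.3]
 [367.5 256.4]
 [332.  244.9]]
```

View pics/s3.png

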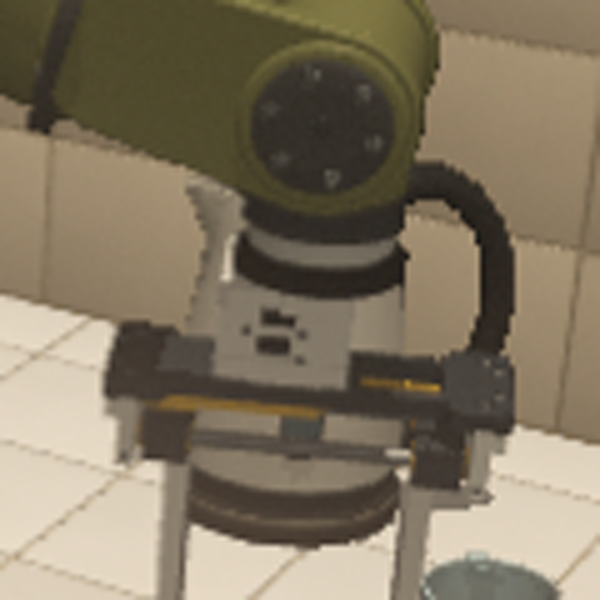

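View pics/d2.png

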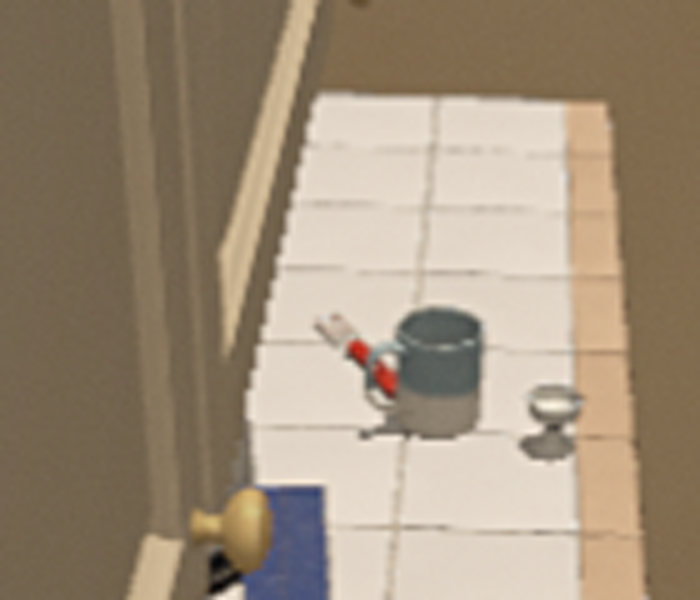

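```bash
cat >> h.py <<'E'
from scipy.spatial.transform import Rotation as Ro
def plan(pos,t,lean,yaw=0):
    s=manip.read_state(); R0=Ro.from_euler('xyz',s["eef_rot"])
    Rt=Ro.from_euler('z',yaw,degrees=True)*Ro.from_euler('x',-lean,degrees=True)*Ro.from_euler('y',-t,degrees=True)*Ro.from_euler('x',180,degrees=True)
    rv=(Rt*R0.inv()).as_rotvec(degrees=True)/120
    print(np.round((np.array(pos)-s["eef_pos"])/1000,4),np.round(rv,4))
E
python3 -c "
from h import *
plan((530,95,205),25,10)"
```

```text
[ 3.230e-01  6.046e-01 -4.000e-04] [-0.0409 -0.2207 -0.1626]
```

Request:
jog_arm:
  commands:
    - [0.03, 0.055, 0.02, -0.004, -0.02, -0.016, 0]
    - [0.06, 0.11, 0.03, -0.008, -0.044, -0.032, 0]
    - [0.09, 0.165, 0.03, -0.012, -0.066, -0.049, 0]
    - [0.12, 0.22, 0.03, -0.016, -0.088, -0.065, 0]
    - [0.15, 0.28, 0.03, -0.02, -0.11, -0.081, 0]
    - [0.18, 0.335, 0.03, -0.025, -0.132, -0.098, 0]
    - [0.21, 0.39, 0.03, -0.029, -0.154, -0.114, 0]
    - [0.24, 0.445, 0.03, -0.033, -0.177, -0.13, 0]
    - [0.27, 0.5, 0.03, -0.037, -0.199, -0.146, 0]
    - [0.29, 0.545, 0.03, -0.041, -0.221, -0.163, 0]

```text
clock: 1.7
eef_pos: [497.7, 37.7, 236.0]
eef_rot: [2.949, -0.433, 0.08]
wrist_force: [-0.1, -1.0, 1.1]
finger_gap: 0.8
```

```bash
python3 -c "
from h import *
s=manip.read_state();print(s['clock'],s['joints'],s['eef_pos'],s['finger_gap'],s['wrist_force'])
plan((531,92,205),25,10);plan((531,92,25),25,10)"
```

```text
1.7 [ 0.11347122 -0.06587717  1.92724758 -0.27109606  0.87182304  1.77908538] [497.67583129  37.71523421 235.95642199] 0.7874633239955633 [-0.11724481 -1.00650839  1.10251532]
[ 0.0333  0.0543 -0.031 ] [-0.      0.0018  0.0006]
[ 0.0333  0.0543 -0.211 ] [-0.      0.0018  0.0006]
```

Request:
jog_arm:
  commands:
    - [0.033, 0.054, 0, 0, 0.002, 0.001, 0]
    - [0.033, 0.054, -0.02, 0, 0.002, 0.001, 0]
    - [0.033, 0.054, -0.05, 0, 0.002, 0.001, 0]
    - [0.033, 0.054, -0.08, 0, 0.002, 0.001, 0]
    - [0.033, 0.054, -0.11, 0, 0.002, 0.001, 0]
    - [0.033, 0.054, -0.14, 0, 0.002, 0.001, 0]
    - [0.033, 0.054, -0.165, 0, 0.002, 0.001, 0]
    - [0.033, 0.054, -0.19, 0, 0.002, 0.001, 0]
    - [0.033, 0.054, -0.21, 0, 0.002, 0.001, 0]
    - [0.033, 0.054, -0.21, 0, 0.002, 0.001, 0]

```text
clock: 2.95
eef_pos: [529.3, 89.2, 24.3]
eef_rot: [2.949, -0.423, 0.082]
wrist_force: [0.6, 0.1, 0.2]
finger_gap: 0.6
```

```bash
python3 -c "
from h import *
s=manip.read_state();print(s['clock'],s['joints'],s['eef_pos'],s['wrist_force'])
a=camera('scene');b=camera('side')
x=cv2.resize(a['pixels'][140:245,230:370],None,fx=2.8,fy=2.8,interpolation=2);y=cv2.resize(b['pixels'][140:245,220:360],None,fx=2.8,fy=2.8,interpolation=2)
cv2.imwrite('pics/c1.png',np.hstack([x,y]))"
```

```text
2.95 [ 0.22287899  0.37025729  2.00271291 -0.6064422   0.44619533  2.26223483] [529.26949448  89.23243547  24.316408  ] [0.57254491 0.11838514 0.15556679]
```

View pics/c1.png

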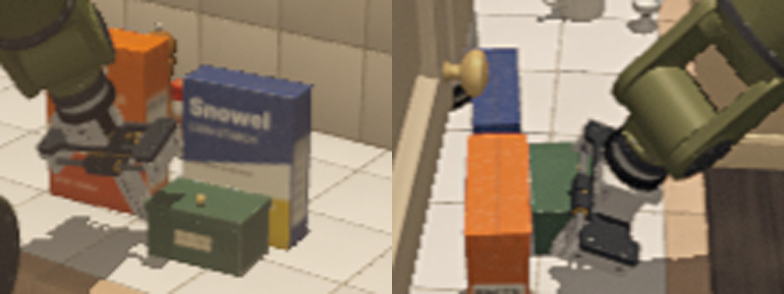

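The fingertips are down between the tin's left end and the orange carton, with the gripper body in front of both cartons. I'll push the first half now.

Request:
jog_arm:
  commands:
    - [0.001, -0.008, 0, 0, 0, 0, 0]
    - [0.001, -0.014, 0, 0, 0, 0, 0]
    - [0.001, -0.02, 0, 0, 0, 0, 0]
    - [0.001, -0.027, 0, 0, 0, 0, 0]
    - [0.001, -0.034, 0, 0, 0, 0, 0]
    - [0.001, -0.041, 0, 0, 0, 0, 0]
    - [0.001, -0.048, 0, 0, 0, 0, 0]
    - [0.001, -0.055, 0, 0, 0, 0, 0]
    - [0.001, -0.06, 0, 0, 0, 0, 0]
    - [0.001, -0.06, 0, 0, 0, 0, 0]

```text
clock: 4.3
eef_pos: [531.2, 29.1, 25.8]
eef_rot: [2.95, -0.426, 0.082]
wrist_force: [0.2, -0.1, -0.1]
finger_gap: 0.5
```

```bash
cat > look.py <<'E'
from h import *
import sys
s=manip.read_state();print(s['clock'],s['joints'].round(2),s['eef_pos'].round(1),s['wrist_force'].round(1))
a=camera('scene');b=camera('side')
x=cv2.resize(a['pixels'][140:275,230:400],None,fx=2.35*2,fy=2.35*2,interpolation=2);y=cv2.resize(b['pixels'][105:240,220:390],None,fx=4.7,fy=4.7,interpolation=2)
cv2.imwrite('pics/%s_a.png'%sys.argv[1],x[:,:799]);cv2.imwrite('pics/%s_b.png'%sys.argv[1],y[:,:799])
E
python3 look.py c2
```

```text
4.3 [ 0.08  0.35  2.04 -0.54  0.38  2.08] [531.2  29.1  25.8] [ 0.2 -0.1 -0.1]
```

View pics/c2_a.png

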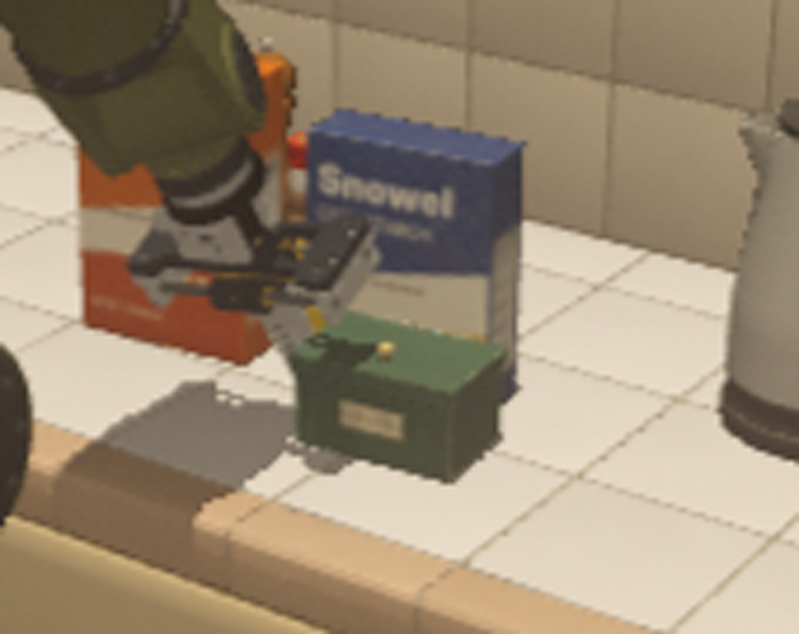

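View pics/c2_b.png

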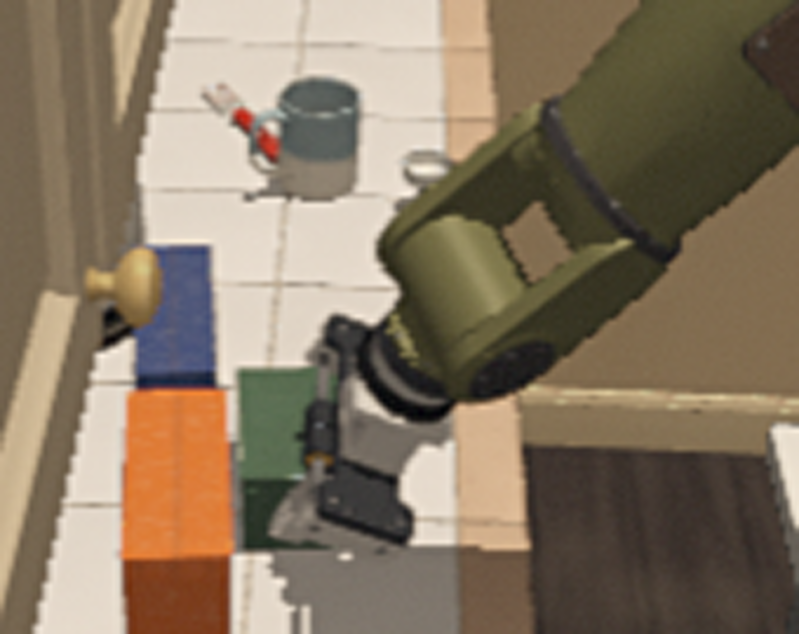

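The tin has moved towards -y and stays clear of the blue carton. In the scene picture its front-right corner is at (450,402) and the back-right at (505,352).

```bash
cat > m.py <<'E'
from h import *
np.set_printoptions(precision=1,suppress=True)
a=camera('scene');b=camera('side')
A=lambda x,y:(230+(x+.5)/4.7-.5,140+(y+.5)/4.7-.5)
B=lambda x,y:(220+(x+.5)/4.7-.5,105+(y+.5)/4.7-.5)
E
python3 - <<'E'
from m import *
print(onz(a,[A(450,402),A(505,352)],71),onz(b,[B(238,368)],71),onz(a,[A(299,438),A(452,482),A(497,437)],0))
E
```

```text
[[ 479.2 -115.6   71. ]
 [ 569.9 -103.8   71. ]] [[ 572.1 -105.7   71. ]] [[ 489.7   18.     0. ]
 [ 496.6 -108.2    0. ]
 [ 574.2  -97.2    0. ]]
```

Request:
jog_arm:
  commands:
    - [0, -0.008, 0, 0, 0, 0, 0]
    - [0, -0.02, 0, 0, 0, 0, 0]
    - [0, -0.032, 0, 0, 0, 0, 0]
    - [0, -0.044, 0, 0, 0, 0, 0]
    - [0, -0.056, 0, 0, 0, 0, 0]
    - [0, -0.068, 0, 0, 0, 0, 0]
    - [0, -0.08, 0, 0, 0, 0, 0]
    - [0, -0.09, 0, 0, 0, 0, 0]
    - [0, -0.096, 0, 0, 0, 0, 0]
    - [0, -0.1, 0, 0, 0, 0, 0]

```text
clock: 5.75
eef_pos: [530.8, -70.8, 25.4]
eef_rot: [2.95, -0.425, 0.082]
wrist_force: [-0.4, 5.1, 0.1]
finger_gap: 0.9
```

```bash
python3 look.py c3
```

```text
5.75 [-0.16  0.34  2.05 -0.3   0.31  1.64] [530.8 -70.8  25.4] [-0.4  5.1  0.1]
```

View pics/c3_a.png

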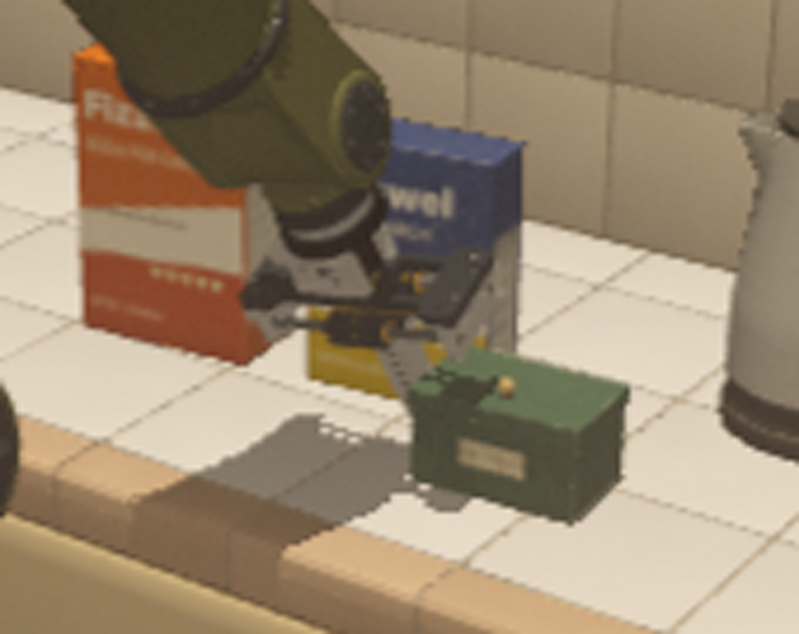

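View pics/c3_b.png

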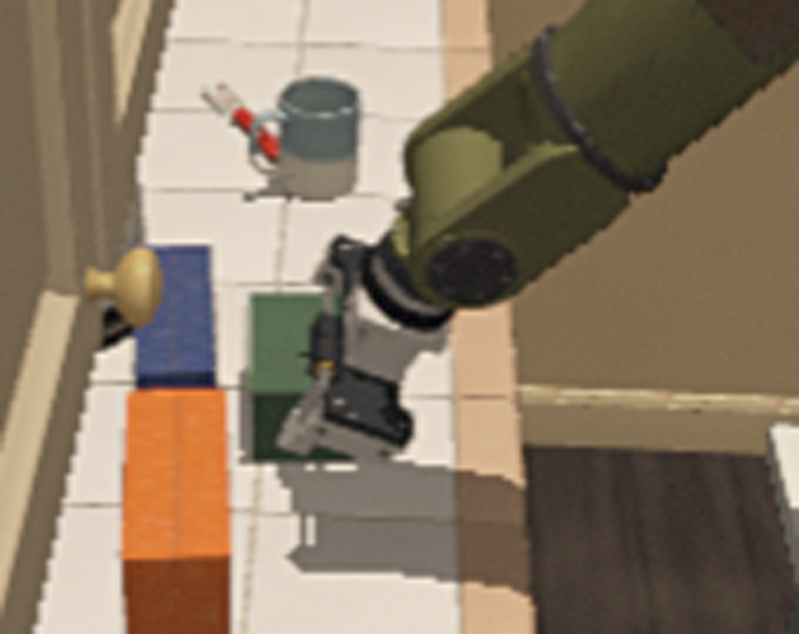

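The tin (lid 415–628 in the scene picture) is still square and slides evenly. I'll push another 38 mm and back off.

Request:
jog_arm:
  commands:
    - [0, -0.007, 0, 0, 0, 0, 0]
    - [0, -0.014, 0, 0, 0, 0, 0]
    - [0, -0.021, 0, 0, 0, 0, 0]
    - [0, -0.028, 0, 0, 0, 0, 0]
    - [0, -0.034, 0, 0, 0, 0, 0]
    - [0, -0.038, 0, 0, 0, 0, 0]
    - [0, -0.038, 0, 0, 0, 0, 0]
    - [-0.005, -0.02, 0, 0, 0, 0, 0]
    - [-0.02, -0.01, 0.03, 0, 0, 0, 0]
    - [-0.06, -0.01, 0.08, 0, 0, 0, 0]

```text
clock: 7.1
eef_pos: [471.4, -80.0, 104.3]
eef_rot: [2.95, -0.424, 0.083]
wrist_force: [-0.5, 0.0, 1.2]
finger_gap: 0.4
```

Request:
jog_arm:
  commands:
    - [-0.03, 0, 0.05, 0, 0, 0, 0]
    - [-0.06, 0, 0.1, 0, 0, 0, 0]
    - [-0.1, -0.01, 0.12, 0, 0, 0, 0]
    - [-0.12, -0.02, 0.13, 0, 0, 0, 0]
    - [-0.12, -0.04, 0.13, 0, 0, 0, 0]
    - [-0.12, -0.06, 0.13, 0, 0, 0, 0]
    - [-0.12, -0.06, 0.13, 0, 0, 0, 0]
    - [-0.12, -0.06, 0.13, 0, 0, 0, 0]
    - [-0.12, -0.06, 0.13, 0, 0, 0, 0]
    - [-0.12, -0.06, 0.13, 0, 0, 0, 0]

```text
clock: 8.35
eef_pos: [352.0, -140.1, 234.3]
eef_rot: [2.949, -0.426, 0.083]
wrist_force: [0.1, 0.2, 0.4]
finger_gap: 0.6
```

```bash
python3 look.py c4
```

```text
8.35 [-0.53 -0.42  2.2   0.1   0.91  0.96] [ 352.  -140.1  234.3] [0.1 0.2 0.4]
```

View pics/c4_a.png

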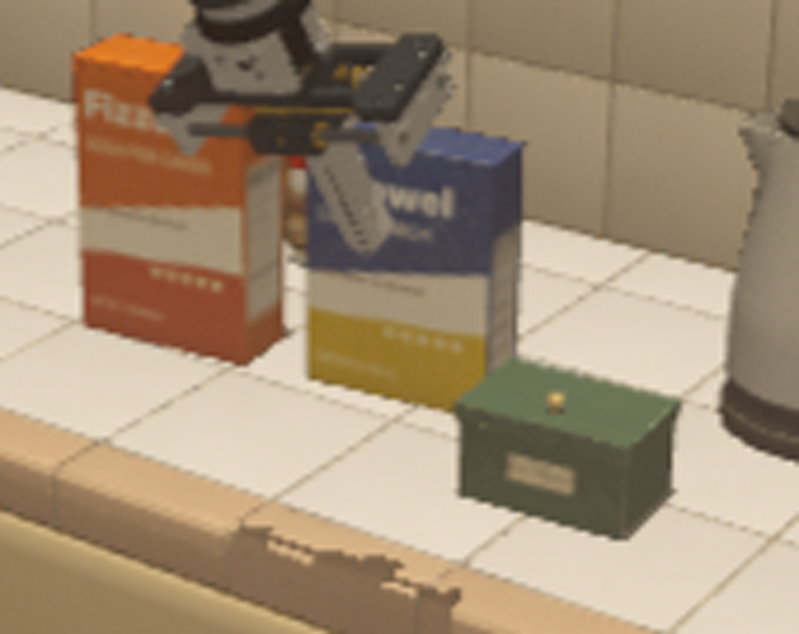

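View pics/c4_b.png

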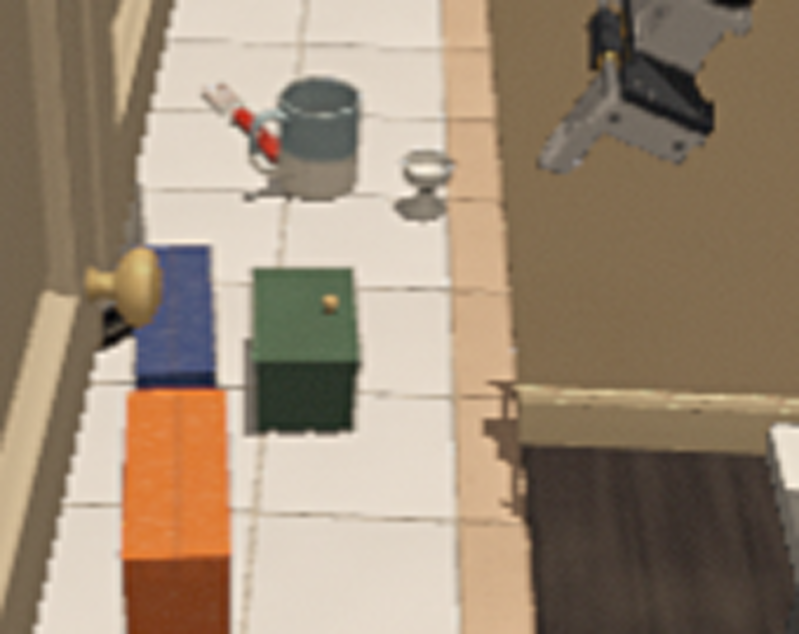

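The tin now stands to the right of the blue carton. In the scene picture its lid corners are FL (457,406), FR (628,447), BR (679,404), BL (510,360), and the knob is at (556,401). In the side picture FL is at (358,360), FR (352,268), BR (254,268), BL (253,361), and the knob is at (329,302).

```bash
python3 - <<'E'
from m import *
print(onz(a,[A(457,406),A(628,447),A(679,404),A(510,360)],71));print(onz(b,[B(358,360),B(352,268),B(254,268),B(253,361)],71))
print("knob",tri(a,A(556,400),b,B(329,302)))
for u,v in [(A(457,406),B(358,360)),(A(628,447),B(352,268))]: print(tri(a,u,b,v))
print("base",onz(a,[A(461,497),A(628,537),A(672,490)],0), onz(b,[B(258,430),B(350,430)],0))
print("blue base",onz(a,[A(308,379),A(480,411)],0))
plan((450,-190,45),65,0); 
E
```

```text
[[ 476.7 -122.7   71. ]
 [ 490.3 -246.5   71. ]
 [ 566.8 -243.4   71. ]
 [ 560.5 -113.6   71. ]]
[[ 481.4 -122.2   71. ]
 [ 489.  -248.1   71. ]
 [ 568.9 -242.5   71. ]
 [ 561.4 -115.3   71. ]]
knob (array([ 505.7, -182.8,   81.3]), np.float64(0.6193123964451974))
(array([ 480.5, -121.6,   70.2]), np.float64(2.6890250437046026))
(array([ 489. , -247.1,   71.7]), np.float64(0.10182599946621351))
base [[ 481.5 -125.1    0. ]
 [ 498.5 -246.2    0. ]
 [ 575.2 -238.4    0. ]] [[ 557.6 -119.9    0. ]
 [ 484.9 -124.9    0. ]]
blue base [[574.1  70.    0. ]
 [603.2 -64.7   0. ]]
[ 0.1 -0.  -0.2] [ 0.1 -0.3  0. ]
```

```bash
python3 - <<'E'
from h import *
plan((425,-188,110),62,0,4)
E
```

```text
[ 0.073  -0.0476 -0.1242] [ 0.0916 -0.3064  0.0581]
```

Request:
jog_arm:
  commands:
    - [0.02, -0.01, -0.02, 0.02, -0.06, 0.011, 0]
    - [0.03, -0.02, -0.04, 0.04, -0.12, 0.022, 0]
    - [0.04, -0.03, -0.06, 0.06, -0.18, 0.034, 0]
    - [0.06, -0.04, -0.09, 0.08, -0.25, 0.047, 0]
    - [0.073, -0.048, -0.124, 0.092, -0.306, 0.058, 0]
    - [0.073, -0.048, -0.124, 0.092, -0.306, 0.058, 0]
    - [0.073, -0.048, -0.124, 0.092, -0.306, 0.058, 0]
    - [0.073, -0.048, -0.124, 0.092, -0.306, 0.058, 0]
    - [0.073, -0.048, -0.124, 0.092, -0.306, 0.058, 0]
    - [0.073, -0.048, -0.124, 0.092, -0.306, 0.058, 0]

```text
clock: 9.8
eef_pos: [425.3, -188.3, 111.6]
eef_rot: [3.141, -1.082, 0.072]
wrist_force: [-0.3, 0.0, 0.0]
finger_gap: 0.4
```

```bash
python3 look.py c5; python3 - <<'E'
from h import *
s=manip.read_state(); R=Ro.from_euler('xyz',s['eef_rot']).as_matrix(); print(R)
plan((425,-188,110),62,0,4)
E
```

```text
9.8 [-0.96  0.17  2.41  1.74  0.88 -0.93] [ 425.3 -188.3  111.6] [-0.3  0.   0. ]
[[ 4.68502459e-01  7.05762604e-02  8.80638653e-01]
 [ 3.35730772e-02 -9.97506271e-01  6.20813008e-02]
 [ 8.82824045e-01  4.80507390e-04 -4.69703603e-01]]
[-0.0003  0.0004 -0.0014] [ 0.0002 -0.0001 -0.0004]
```

View pics/c5_a.png

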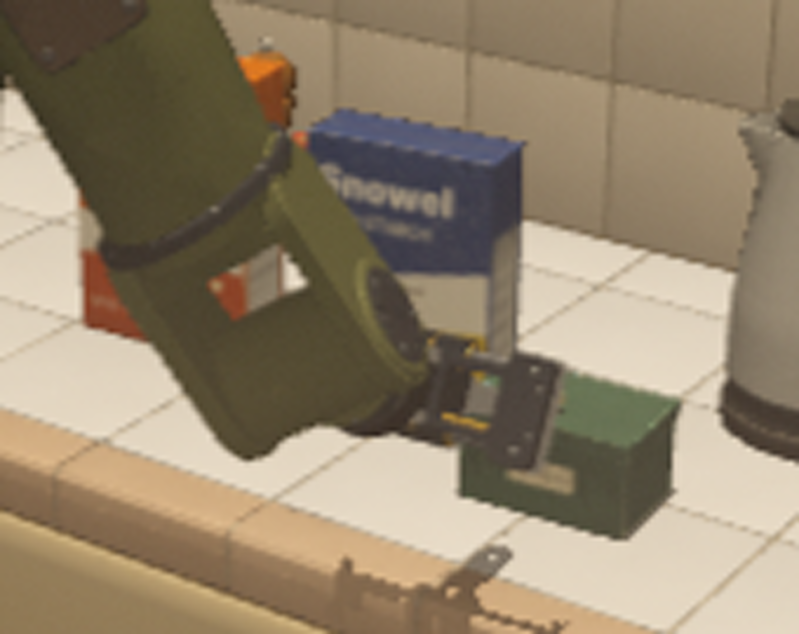

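View pics/c5_b.png

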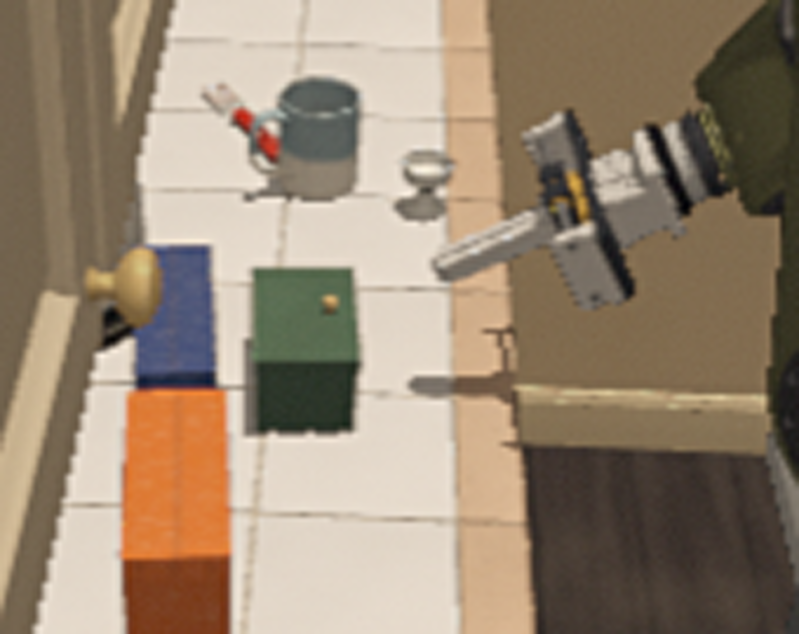

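Request:
jog_arm:
  commands:
    - [0.005, 0.001, -0.015, 0, 0, 0, 0]
    - [0.01, 0.002, -0.03, 0, 0, 0, 0]
    - [0.015, 0.002, -0.045, 0, 0, 0, 0]
    - [0.02, 0.002, -0.06, 0, 0, 0, 0]
    - [0.03, 0.002, -0.068, 0, 0, 0, 0]
    - [0.038, 0.002, -0.068, 0, 0, 0, 0]
    - [0.044, 0.002, -0.068, 0, 0, 0, 0]
    - [0.048, 0.002, -0.068, 0, 0, 0, 0]
    - [0.048, 0.002, -0.068, 0, 0, 0, 0]
    - [0.048, 0.002, -0.068, 0, 0, 0, 0]

```text
clock: 11.15
eef_pos: [472.8, -186.6, 42.3]
eef_rot: [-3.14, -1.081, 0.068]
wrist_force: [-0.0, 0.1, -0.3]
finger_gap: 0.6
```

```bash
python3 look.py c6
```

```text
11.15 [-0.83  0.46  2.32  2.03  0.88 -1.2 ] [ 472.8 -186.6   42.3] [-0.   0.1 -0.3]
```

View pics/c6_b.png

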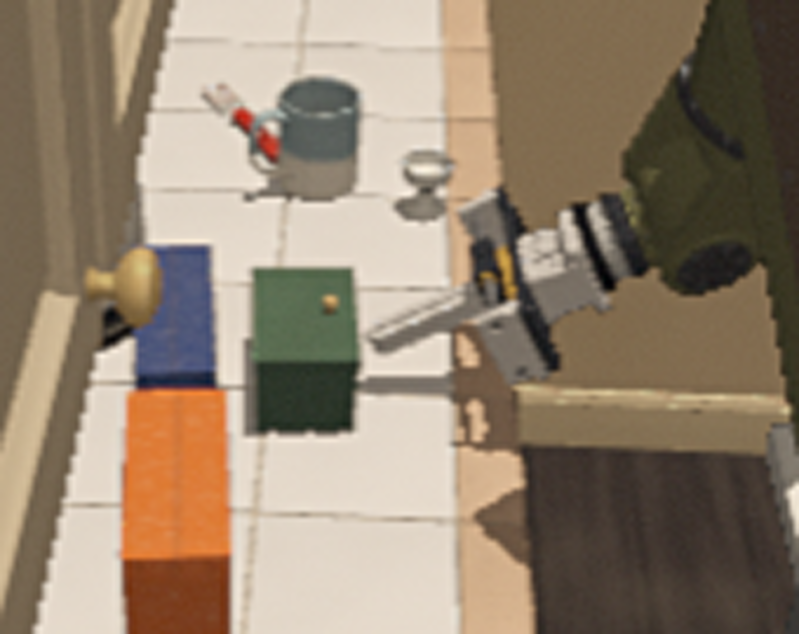

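View pics/c6_a.png

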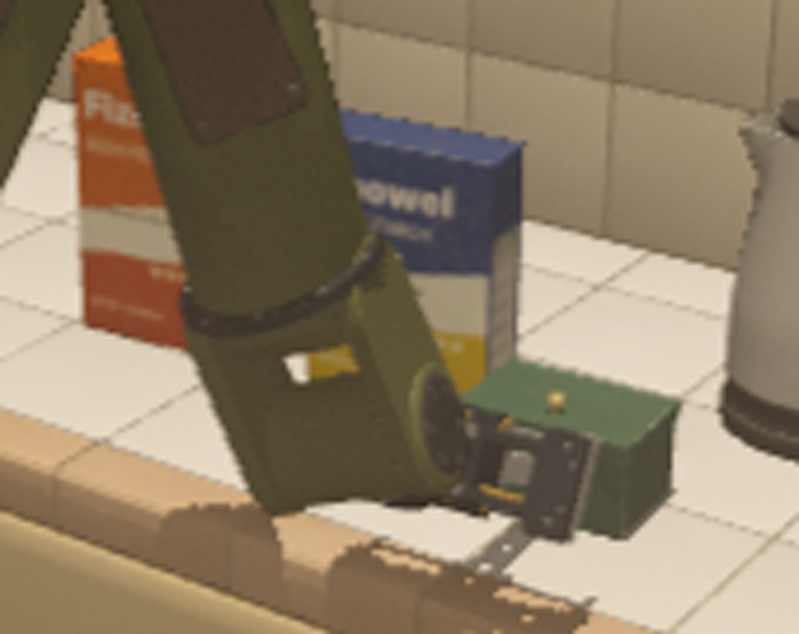

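The fingertip is just short of the tin's front, below the rim. I'll creep forward to contact.

Request:
jog_arm:
  commands:
    - [0.002, 0, 0, 0, 0, 0, 0]
    - [0.004, 0, 0, 0, 0, 0, 0]
    - [0.005, 0, 0, 0, 0, 0, 0]
    - [0.006, 0, 0, 0, 0, 0, 0]
    - [0.007, 0, 0, 0, 0, 0, 0]
    - [0.008, 0, 0, 0, 0, 0, 0]
    - [0.009, 0, 0, 0, 0, 0, 0]
    - [0.01, 0, 0, 0, 0, 0, 0]
    - [0.01, 0, 0, 0, 0, 0, 0]
    - [0.01, 0, 0, 0, 0, 0, 0]

```text
clock: 12.5
eef_pos: [482.7, -186.5, 42.1]
eef_rot: [-3.139, -1.081, 0.067]
wrist_force: [-5.1, 0.2, 0.9]
finger_gap: 0.8
```

Request:
jog_arm:
  commands:
    - [-0.0005, 0, 0.001, 0, 0, 0, 0]
    - [-0.0005, 0, 0.004, 0, 0, 0, 0]
    - [-0.0005, 0, 0.007, 0, 0, 0, 0]
    - [-0.0005, 0, 0.01, 0, 0, 0, 0]
    - [-0.0005, 0, 0.013, 0, 0, 0, 0]
    - [-0.0005, 0, 0.016, 0, 0, 0, 0]
    - [-0.0005, 0, 0.019, 0, 0, 0, 0]
    - [-0.0005, 0, 0.022, 0, 0, 0, 0]
    - [-0.0005, 0, 0.024, 0, 0, 0, 0]
    - [-0.0005, 0, 0.024, 0, 0, 0, 0]

```text
clock: 13.75
eef_pos: [482.6, -186.6, 66.5]
eef_rot: [-3.14, -1.082, 0.069]
wrist_force: [0.1, 1.7, -0.9]
finger_gap: 0.2
```

```bash
python3 look.py c7
```

```text
13.75 [-0.81  0.38  2.31  1.99  0.84 -1.1 ] [ 482.6 -186.6   66.5] [ 0.1  1.7 -0.9]
```

View pics/c7_a.png

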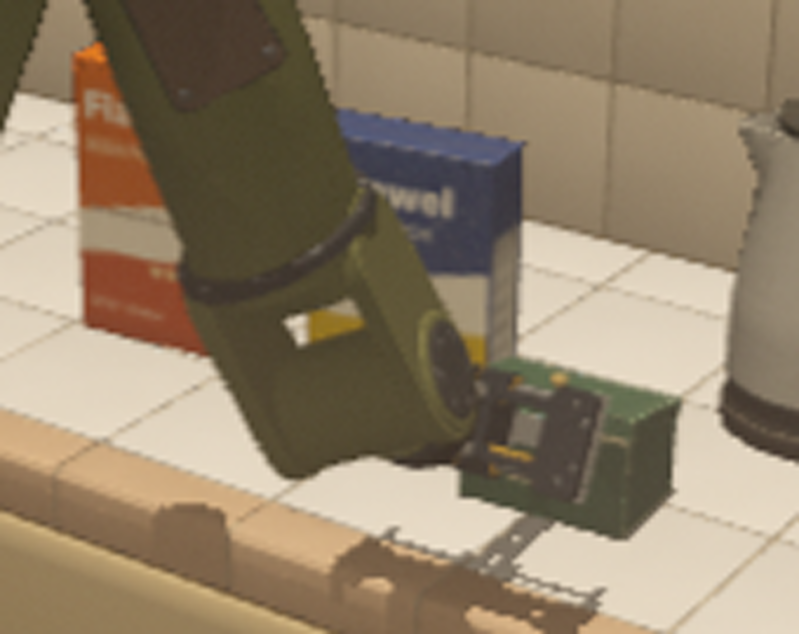

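View pics/c7_b.png

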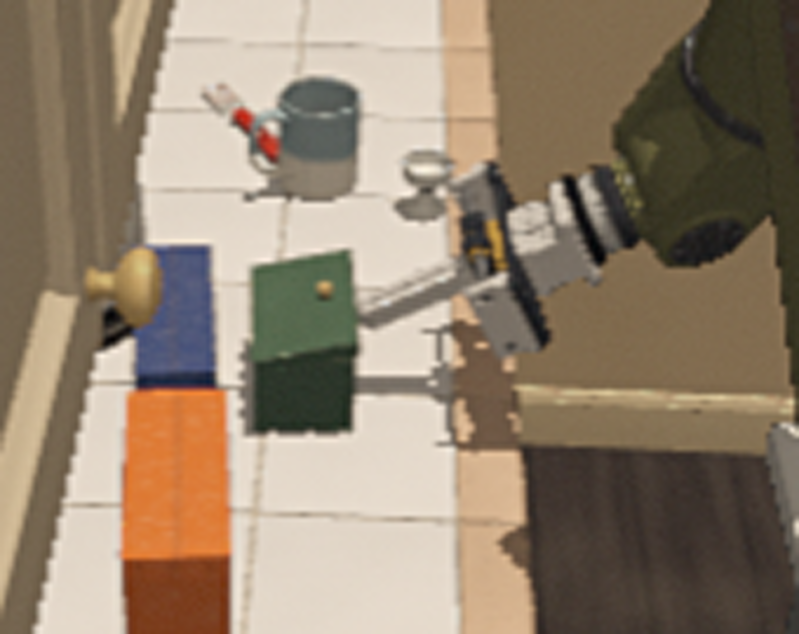

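The side view shows the lid lifting on the fingertip. Now up and in under the lid.

Request:
jog_arm:
  commands:
    - [0, 0, 0.005, 0, 0, 0, 0]
    - [0, 0, 0.011, 0, 0, 0, 0]
    - [0, 0, 0.017, 0, 0, 0, 0]
    - [0.0015, 0, 0.021, 0, 0, 0, 0]
    - [0.0075, 0, 0.027, 0, 0, 0, 0]
    - [0.0135, 0.001, 0.032, 0, 0, 0, 0]
    - [0.0205, 0.001, 0.037, 0, 0, 0, 0]
    - [0.0275, 0.002, 0.041, 0, 0, 0, 0]
    - [0.0345, 0.002, 0.045, 0, 0, 0, 0]
    - [0.0345, 0.002, 0.045, 0, 0, 0, 0]

```text
clock: 15.1
eef_pos: [517.4, -184.4, 111.6]
eef_rot: [-3.14, -1.082, 0.069]
wrist_force: [-0.5, 0.1, -0.6]
finger_gap: 0.7
```

```bash
python3 look.py c8
```

```text
15.1 [-0.73  0.28  2.25  1.92  0.74 -0.91] [ 517.4 -184.4  111.6] [-0.5  0.1 -0.6]
```

View pics/c8_a.png

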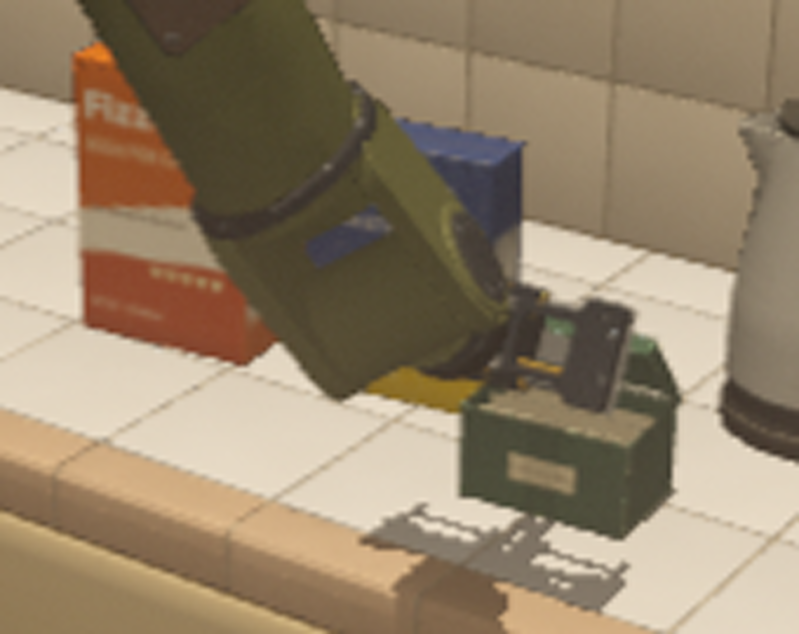

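View pics/c8_b.png

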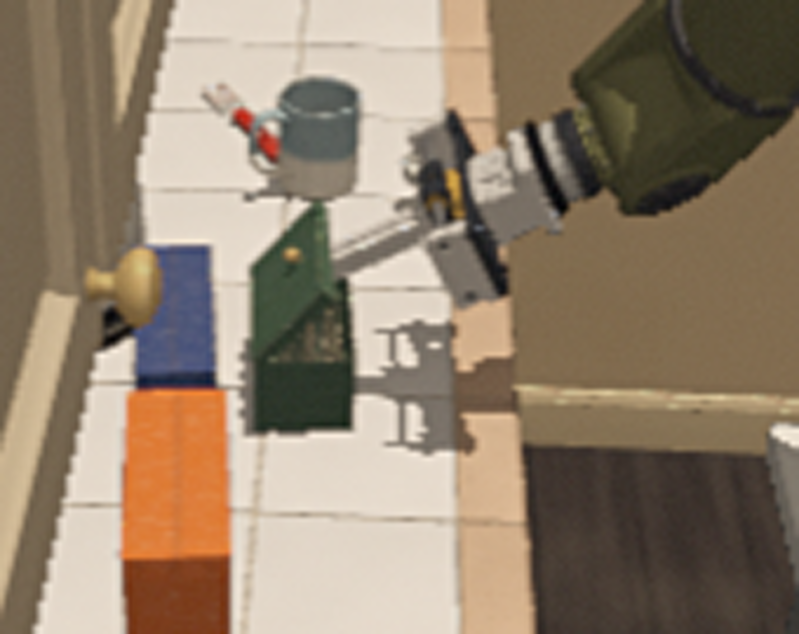

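The lid is about 45–50° open and the cards are visible. I'll continue over the top.

Request:
jog_arm:
  commands:
    - [0.007, 0, 0.005, 0, 0, 0, 0]
    - [0.014, 0.001, 0.009, 0, 0, 0, 0]
    - [0.021, 0.001, 0.012, 0, 0, 0, 0]
    - [0.028, 0.002, 0.014, 0, 0, 0, 0]
    - [0.035, 0.002, 0.015, 0, 0, 0, 0]
    - [0.041, 0.003, 0.015, 0, 0, 0, 0]
    - [0.047, 0.003, 0.015, 0, 0, 0, 0]
    - [0.052, 0.003, 0.014, 0, 0, 0, 0]
    - [0.056, 0.004, 0.014, 0, 0, 0, 0]
    - [0.06, 0.004, 0.013, 0, 0, 0, 0]

```text
clock: 16.45
eef_pos: [577.1, -180.5, 124.2]
eef_rot: [-3.139, -1.081, 0.068]
wrist_force: [0.2, -0.5, 0.4]
finger_gap: 0.5
```

```bash
python3 look.py c9
```

```text
16.45 [-0.62  0.33  2.12  1.95  0.65 -0.84] [ 577.1 -180.5  124.2] [ 0.2 -0.5  0.4]
```

View pics/c9_b.png

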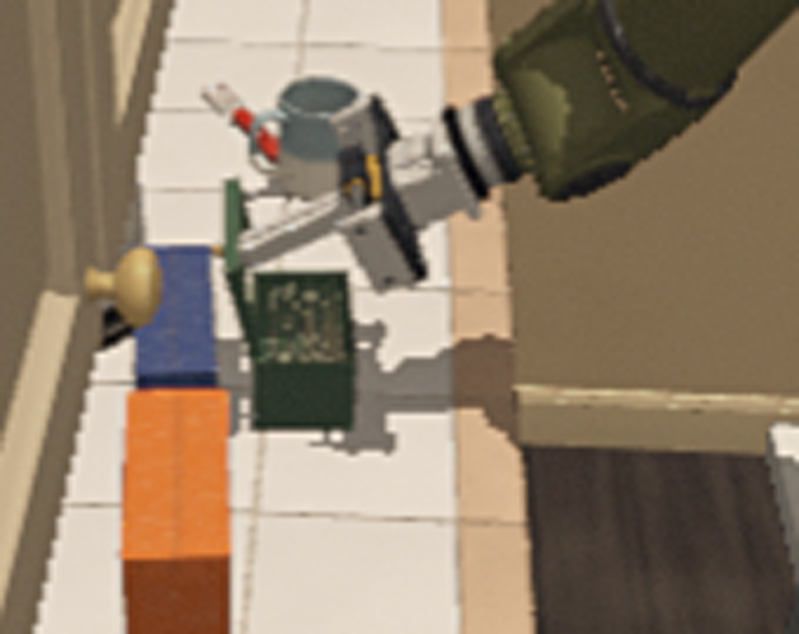

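View pics/c9_a.png

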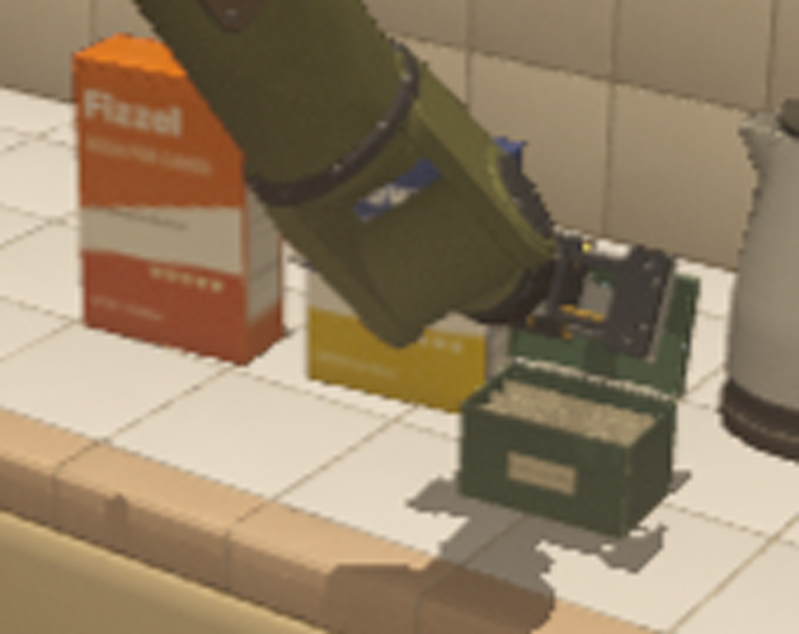

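The lid is past upright and leaning back, with no finger force reading. I'll withdraw straight back.

Request:
jog_arm:
  commands:
    - [-0.006, 0, 0, 0, 0, 0, 0]
    - [-0.015, 0, 0, 0, 0, 0, 0]
    - [-0.03, 0, 0, 0, 0, 0, 0]
    - [-0.05, 0, 0, 0, 0, 0, 0]
    - [-0.07, 0, 0.005, 0, 0, 0, 0]
    - [-0.09, 0, 0.01, 0, 0, 0, 0]
    - [-0.11, -0.005, 0.03, 0, 0, 0, 0]
    - [-0.13, -0.01, 0.05, 0, 0, 0, 0]
    - [-0.15, -0.01, 0.08, 0, 0, 0, 0]
    - [-0.15, -0.01, 0.1, 0, 0, 0, 0]

```text
clock: 17.8
eef_pos: [425.4, -190.7, 225.0]
eef_rot: [-3.141, -1.081, 0.067]
wrist_force: [0.2, -0.3, 0.2]
finger_gap: 0.6
```

```bash
python3 look.py c10
```

```text
17.8 [-0.97 -0.16  2.34  1.4   0.88 -0.4 ] [ 425.4 -190.7  225. ] [ 0.2 -0.3  0.2]
```

View pics/c10_b.png

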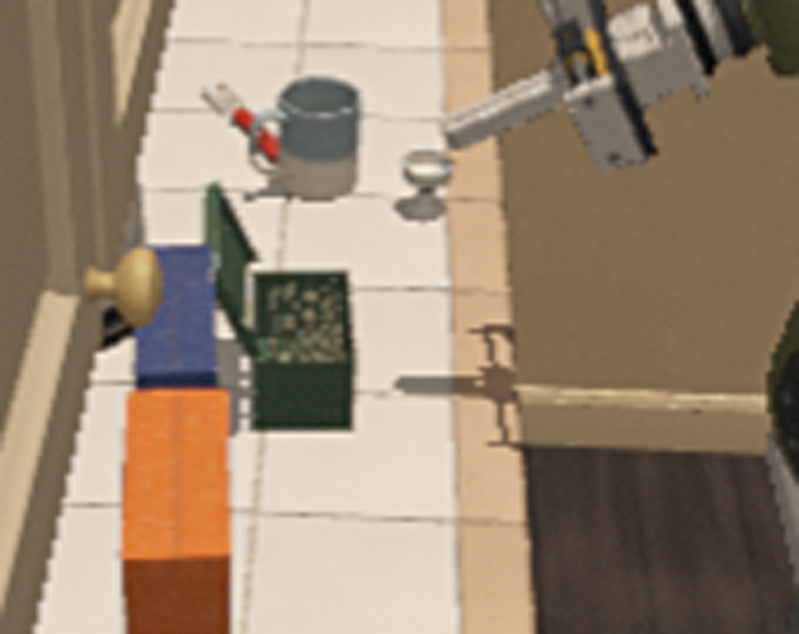

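View pics/c10_a.png

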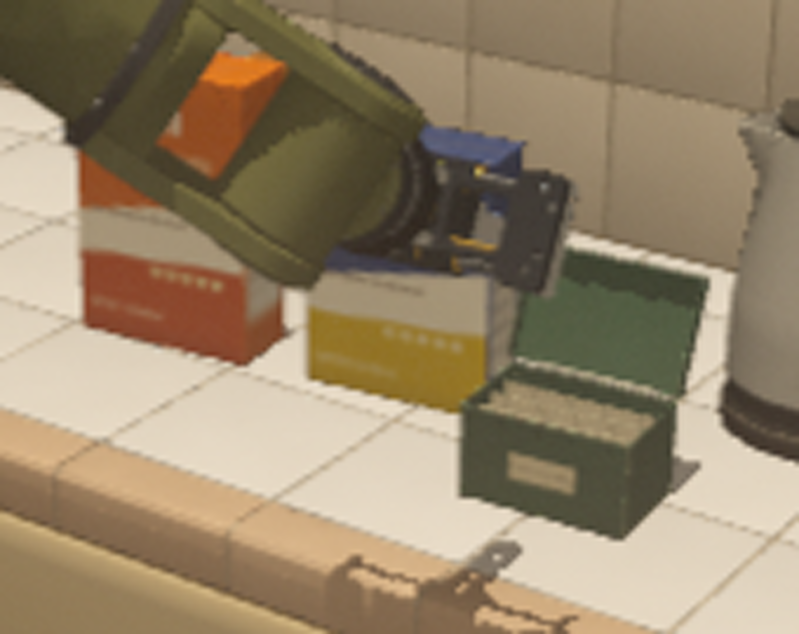

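The lid is open and leaning back, with the robot clear. I'll check its angle and that the other things haven't moved.

```bash
python3 - <<'E'
from m import *
p,e=tri(a,A(708,281),b,B(212,186)); print(p,e)
hx=570+np.array([0])
print("lid angle", np.degrees(np.arctan2(p[2]-71,-(p[0]-(576)))))
a0=cv2.imread('pics/scene0.png').astype(int);b0=cv2.imread('pics/side0.png').astype(int)
for n,i0,i1,(x0,y0,x1,y1) in [("cartons side",b0,b["pixels"],(240,155,271,200)),("orange",b0,b["pixels"],(240,200,270,280)),("mug side",b0,b["pixels"],(262,118,302,150)),("egg side",b0,b["pixels"],(303,134,318,153)),("timer",b0,b["pixels"],(285,365,322,400)),("purple",b0,b["pixels"],(260,280,325,340)),("mug scene",a0,a["pixels"],(430,240,465,285)),("blue base scene",a0,a["pixels"],(300,165,342,190))]:
    d=np.abs(i0-i1.astype(int)).max(2)[y0:y1,x0:x1]; print(n,(d>40).mean().round(3))
E
```

```text
[ 602.4 -240.9  148.3] 0.8409557517981505
lid angle 108.89052673278073
cartons side 0.135
orange 0.016
mug side 0.023
egg side 0.046
timer 0.0
purple 0.0
mug scene 0.051
blue base scene 0.378
```

Request:
jog_arm:
  commands:
    - [0, 0, 0.01, 0, 0, 0, 0]
    - [0, 0, 0.02, 0, 0, 0, 0]
    - [0, 0, 0.02, 0, 0, 0, 0]
    - [0, 0, 0.02, 0, 0, 0, 0]
    - [0, 0, 0.02, 0, 0, 0, 0]
    - [0, 0, 0.02, 0, 0, 0, 0]
    - [0, 0, 0.02, 0, 0, 0, 0]
    - [0, 0, 0.02, 0, 0, 0, 0]
    - [0, 0, 0.02, 0, 0, 0, 0]
    - [0, 0, 0.02, 0, 0, 0, 0]

```text
clock: 19.25
eef_pos: [426.9, -190.5, 244.3]
eef_rot: [-3.139, -1.081, 0.068]
wrist_force: [-0.1, 0.5, 0.3]
finger_gap: 0.6
```

```bash
python3 look.py c11
```

```text
19.25 [-0.96 -0.2   2.31  1.35  0.89 -0.32] [ 426.9 -190.5  244.3] [-0.1  0.5  0.3]
```

View pics/c11_b.png

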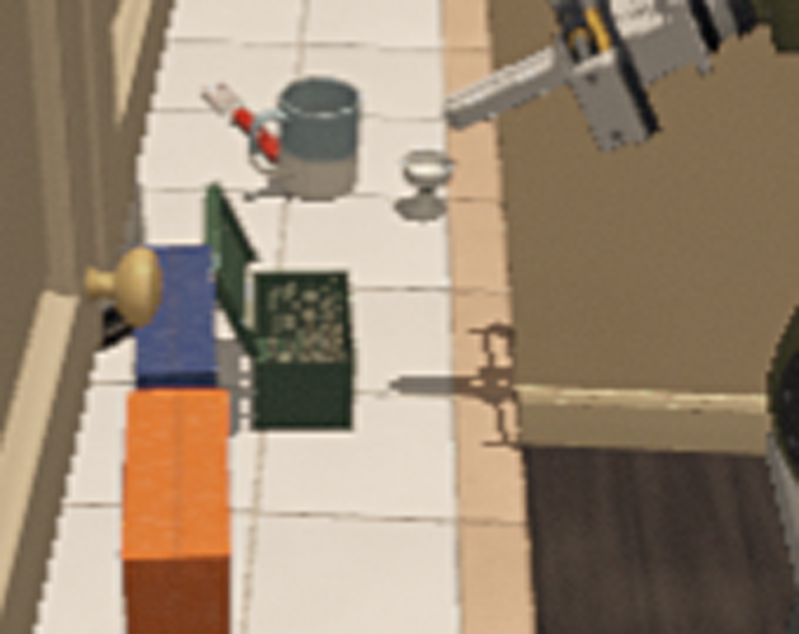

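```bash
python3 -c "
from cell import manip
print(manip.sign_off())"
```

```text
the job is handed in; nothing more can be done
None
```

The green tin now stands clear of both cartons with its lid open, leaning back past upright and staying there on its own. I handed the job in at about 19 s.

- **Move:** I pushed the shut tin about 185 mm to the right (-y) with the closed fingertips low on its left end. It now stands about 40 mm clear of the blue carton's end, and the kettle, the nearest thing behind, is about 60 mm behind the open lid.
- **Lid:** I caught the front rim from below with a fingertip, lifted it, pushed the lid over from underneath and withdrew. The knob was not touched.
- **Lid checks:** Two views about 1.5 s apart show the lid unchanged. I measured its angle as about 109–110°. That is less than the stop's 115°, which I put down to uncertainty in the hinge position, because the height of the lid's top edge (148 mm) matches the stop.
- **Other things:** The timer and the purple tin are unchanged from the first pictures. The orange carton, mug and egg cup showed only small pixel differences (up to about 5%).
- **Disagreeing check:** The pixel comparison around the blue carton came out high (14% from the side, 38% in the scene view). The arm, the open lid and the tin's old place overlap those areas. The carton's top corners sit at the same side-view pixels as at the start, so I take it as unmoved.
- **Forces:** The highest wrist force I saw in the end-of-move readings was about 5 N.

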